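Put plane, eyelet dish and marking tube back on their own boards

TASK

The block plane, the dish of eyelets and the queen marking tube have been left on each other's boards. Swap them round, resting one of them meanwhile on the middle of the empty six-sided cork mat, until the dish stands in the middle of the round board, the tube upright in the middle of the square board, and the plane sole-down in the middle of the long board, pointing lengthwise along it (either way round). Keep the dish level, set things down rather than drop them, and leave the frame grip, the honey jar and the wooden queen cage where they are.

Things in the scene. Friction and masses are not known exactly. Their poses are not given: they have to be found in the camera images.
- plane_center (a point): small steel block plane, 110 mm long (x) by 38 mm wide (y) by 44 mm high, about 0.35 kg, loose; this point is its centre, 22 mm above its sole; z up. Its flat parallel side cheeks (38 mm apart over their outsides, from the sole to 30 mm up, 96 mm long) are where to grip it, across y. At the start it lies on the square board, at any angle up to about 1 rad from world x
- dish_center (a point): white ceramic dish of brass eyelets, round, 62 mm across with almost upright outer walls, 42 mm high, about 0.15 kg, loose (the eyelets are stuck to it); this point is its centre, 21 mm above its foot; z up. At the start it stands on the long board
- tube_center (a point): clear plastic queen marking tube standing upright, 36 mm across for its lowest 54 mm, with a white plunger knob 23 mm across on top, 70 mm high in all, about 0.05 kg, loose, rigid; this point is on its axis 35 mm above its foot; z up. At the start it stands on the round board
- round_board: round pine board 120 mm across, 10 mm thick, fixed to the counter, place of the dish; origin at the centre of its underside on the counter, so its top is 10 mm above; z up
- square_board: square pine board 115 by 115 mm, 10 mm thick, fixed, place of the tube; origin at the centre of its underside on the counter, top 10 mm above; z up
- long_board: oblong pine board 160 mm (its x) by 80 mm (its y), 10 mm thick, fixed, place of the plane; origin at the centre of its underside on the counter, top 10 mm above; z up
- cork_mat: six-sided cork mat, 130 mm across its flats, 6 mm thick, fixed, empty at the start: the free spot; origin at the centre of its underside on the counter, top 6 mm above; z up
- frame_grip: bystander: yellow nylon frame grip lying flat, about 80 mm (x) by 150 mm (y), 34 mm high; origin on the counter under its middle
- honey_jar: bystander: small amber honey jar with steel cap, 56 mm across, 68 mm high; origin at the centre of its foot
- queen_cage: bystander: small wooden queen cage, 34 mm (x) by 78 mm (y) by 18 mm high; origin at the centre of its underside

How it is judged:
On the way:
1. one of the three things has been set down on the cork mat and let go (((horizontal distance between dish_center and cork_mat below 0.045 m and z of dish_center in the frame of cork_mat between 0.023 and 0.031 m and angle between dish_center's own z axis and vertical below 0.12 rad and linear speed of dish below 0.02 m/s and contact force between the fingers and dish below 0.1 N) or (horizontal distance between plane_center and cork_mat below 0.045 m and z of plane_center in the frame of cork_mat between 0.024 and 0.032 m and angle between plane_center's own z axis and vertical below 0.12 rad and linear speed of plane below 0.02 m/s and contact force between the fingers and plane below 0.1 N) or (horizontal distance between tube_center and cork_mat below 0.045 m and z of tube_center in the frame of cork_mat between 0.037 and 0.045 m and angle between tube_center's own z axis and vertical below 0.12 rad and linear speed of tube below 0.02 m/s and contact force between the fingers and tube below 0.1 N))), for 0.2 s.
At the end, for the whole second after the job is handed in: Dish on the round board, tube on the square board, plane on the long board: each within 15 mm of the board's centre, resting on it (height within 4 mm), upright within 0.12 rad, still and released; the plane's length within 0.2 rad of the board's, either way round (horizontal distance between dish_center and round_board below 0.015 m and z of dish_center in the frame of round_board between 0.027 and 0.035 m and angle between each of dish_center, plane_center, tube_center's own z axis and vertical below 0.12 rad and linear speed of each of dish, plane, tube below 0.02 m/s and contact force between the fingers and dish below 0.1 N and horizontal distance between plane_center and long_board below 0.015 m and z of plane_center in the frame of long_board between 0.028 and 0.036 m and contact force between the fingers and plane below 0.1 N and horizontal distance between tube_center and square_board below 0.015 m and z of tube_center in the frame of square_board between 0.041 and 0.049 m and contact force between the fingers and tube below 0.1 N and angle between the x axis of plane_center and the x axis of long_board, either way round below 0.2 rad); the robot touches nothing.
It fails at once if the dish was tipped more than 0.4 rad (angle between dish_center's own z axis and vertical above 0.4 rad).
It fails at once if a thing was dropped or knocked (faster than 0.6 m/s while not held) ((linear speed of dish above 0.6 m/s and contact force between the fingers and dish below 0.05 N) or (linear speed of plane above 0.6 m/s and contact force between the fingers and plane below 0.05 N) or (linear speed of tube above 0.6 m/s and contact force between the fingers and tube below 0.05 N)).
It fails at once if the frame grip, the honey jar or the queen cage was moved more than 20 mm (distance of any of frame_grip, honey_jar, queen_cage from where it was at the start of the episode above 0.02 m).
It also fails if it takes over 120 s, if anything falls off the work surface, if the arm or the gripper's body presses on something with over 40 N, if the wrist force passes 120 N, or if a joint passes its speed limit or range.

ROBOT

A 7-joint arm with a two-finger parallel gripper is mounted at the origin on the work surface. World frame = base frame: x ahead of the robot, y to its left, z up, the work surface at z = 0. Lengths are in m, angles in rad, forces in N, time in s.
With the tool pointing down it reaches from about 0.35 to 0.9 m from the base axis. Payload 7.2 kg.
Tool frame: the origin (TCP) lies midway between the tips of the shut fingers; the grasp point (between the pads) lies 19 mm behind it; z points along the fingers, y is the direction in which the jaws open and shut (so a half turn about z gives the same grasp; the last joint's range is limited). The gripper opens to 88 mm and grips with 3 to 60 N. Pads are 20 mm wide; open, the fingers measure 115 mm over their backs; the gripper's body (75 mm by 178 mm) begins 61 mm behind the grasp point.
Start: joints at [-1.265, 0.411, -0.013, 1.596, 0.006, 1.134, -0.082], TCP at [0.228, 0.582, 0.223] pointing down, gripper open.
Joint ranges: [-2.95, 2.95], [-0.29, 1.99], [-1.47, 1.44], [0.14, 2.54], [-1.03, 4.17], [0.13, 1.85], [-2.86, 2.86]. Speed limits (rad/s): [2.39, 2.39, 3.01, 3.01, 3.14, 3.14, 3.14].

INTERFACE

Orientations are given as a rotation vector (axis times angle).
In Python, from station import r gives the robot as it stands.
- The arm moves only by the tool drive_tool, never from a script. Its arguments are lists of equal length, an entry for each row: "delta_pos": the shift along the world's x, y, z in mm, a list of three; "twist": the turn, a rotation vector about the world's x, y, z in degrees, a list of three. In form: {"delta_pos": [[tx, ty, tz], ...], "twist": [[ax, ay, az], ...]}. A call has 1 to 5 rows; each row is the pose to reach, as a shift and turn from the pose commanded when the call began; what a row does not reach only later rows make up. A row lasts 1/12 s, in which the tool goes at most 41.7 mm and 7.16 degrees, less where a joint would pass 70% of its speed; a pose out of reach is approached as far as the arm can. A call with a gripper value outside its range is refused whole. "claw" is the finger opening in mm, from 0 to 87.8, set as the call begins (left out, the last holds). The fingers move at their own pace and stop on an object; "squeeze" is the grip in N (left out, the last holds). Time passes only in rows, so rows that repeat a pose let the fingers close. It gives the time, the measured TCP pose, the force and the opening at its end, in the units of the state.
- r.get_obs(): the state, without advancing time (a new reading comes with each control period).
- r.capture(name): name is "scene" or "side" or "wrist"; returns (picture, depth): 384x512x3 uint8, red, green, blue; 384x512 float32, m along the optical axis (not along the pixel's ray), 0 where there is no reading.
- r.camera_info(name): a dict with "mtx" (3x3 intrinsics, pixels), "R" (3x3) and "t" (3): a world point X has camera coordinates R X + t; the wrist camera has in their place "mount" (4x4, takes a point from camera to tool coordinates, whose origin is the TCP and whose axes are the flange's). Camera axes: x right, y down, z forward; pixel columns grow to the right and rows downward; lengths in m; the calibration is good to about 2 mm. A picture is of the moment at which its call begins: read the wrist's pose just before it. camera_info takes no time and is no camera call.
- r.finish_job(): hands the job in, once; it reports no verdict.
Trained networks look in the newest picture that a camera, given by its name, has taken for a name from the list of things; names that differ only in an ending like _2 or _b are one class to them, and where a whole thing is asked for, a point or a joint stands for the part that bears it (a point fixed in the world has none). Each returns a list of dicts, best first, with "p" (0 to 1); they miss things now and then, are a little off and sometimes report something else, mostly with a low value. They report only what shows in the picture. A call takes as long as a camera call.
- r.trace(camera, target): "mask" (384x512 bool, what is visible of it) and "location" ([row, column] in pixels, amid what is visible of it).
The state is a dict: "time_s": time; "qpos": joint angles; "qd": joint speeds; "tau": joint torques, N m; "ee_pos": TCP position; "ee_rot": TCP orientation; "contact_force": force on the tool from outside, world axes, zero at the start; "wrist_torque": the same for the moment, N m; "opening": opening from 0.0 (shut) to 1.0 (fully open).
Only numpy, scipy, OpenCV 4.12 (cv2) and the standard library are available. Lean on these libraries where they do the work, as an engineer would, in place of code of your own. Each camera call takes 0.05 s, during which the arm holds its last target. There are 200 camera calls.

## Working session

There is one attempt and no reset: what is moved stays moved. The work goes in short steps, Python scripts to look and compute and a tool call to move; the robot and the scene stay as the last step left them, time stands still between calls to the robot, and variables do not carry over. Pictures are saved under pics/ and viewed, about 12 in all and at most 16, crops included, and the job is handed in when it is done.

Besides the shell and the picture viewer there is one more tool, called after "Call:" as name(argument=value, ...), one argument or row to a line, values as JSON. drive_tool: Moves the arm, as the interface text tells. Its arguments: {"type":"object","properties":{"delta_pos":{"type":"array","items":{"type":"array","items":{"type":"number"}}},"twist":{"type":"array","items":{"type":"array","items":{"type":"number"}}},"claw":{"type":"number"},"squeeze":{"type":"number"}},"required":["delta_pos","twist"]}

```bash
mkdir -p pics; ls
cat > h.py <<'E'
import numpy as np, cv2
from station import r
from scipy.spatial.transform import Rotation as Ro
def cloud(cam,depth,obs=None):
    ci=r.camera_info(cam); K=np.array(ci["mtx"])
    v,u=np.mgrid[:384,:512]; z=depth
    P=np.stack([(u-K[0,2])/K[0,0]*z,(v-K[1,2])/K[1,1]*z,z],-1)
    if "R" in ci: return (P-np.array(ci["t"]).ravel())@np.array(ci["R"])
    M=np.array(ci["mount"]); P=P@M[:3,:3].T+M[:3,3]
    return P@Ro.from_rotvec(obs["ee_rot"]).as_matrix().T+np.array(obs["ee_pos"])
def save(n,img): cv2.imwrite(f"pics/{n}.png",img[:,:,::-1])
E
python3 - <<'E'
from h import *
o=r.get_obs(); print(o)
names="plane_center dish_center tube_center round_board square_board long_board cork_mat frame_grip honey_jar queen_cage".split()
ims=[]
for c in ["scene","side"]:
    im,d=r.capture(c); X=cloud(c,d); im=im.copy(); ims.append(im)
    for n in names:
        t=r.trace(c,n)
        for q in t[:2]:
            m=q["mask"]&(d>0); P=X[m]
            if len(P)<10: continue
            lo,hi=np.percentile(P,[2,98],axis=0)
            top=P[P[:,2]>hi[2]-.006]
            print(c,n,round(float(q["p"]),2),np.round(q["location"]),len(P),"mid",np.round((lo+hi)/2,3),"ext",np.round(hi-lo,3),"zhi",round(hi[2],3),"top",np.round(top.mean(0),3))
save("a",np.hstack([cv2.resize(i,(400,300)) for i in ims])); save("scene0",ims[0]);save("side0",ims[1])
E
```

```text
pics
{'time_s': 0.0, 'qpos': array([-1.26518779,  0.41189874, -0.01271757,  1.59700676,  0.0056111 ,
        1.13430537, -0.08222714]), 'qd': array([ 0.00086367,  0.00210379, -0.00145568,  0.00169844, -0.00015977,
       -0.00107859,  0.00107514]), 'tau': array([-4.02768837e-04, -5.87959743e+01,  6.42008521e-01, -2.91072482e+01,
       -5.36387879e-02,  1.84438750e-02,  1.71270726e-04]), 'ee_pos': array([0.22808662, 0.58136715, 0.22182504]), 'ee_rot': array([-5.83720657e-01, -3.08670802e+00,  2.47035376e-03]), 'contact_force': array([-0.22565142, -0.29957284, -0.30775646]), 'wrist_torque': array([-0.04646873,  0.00618406, -0.0147011 ]), 'opening': 1.0001681904350377}
scene plane_center 0.57 [234. 237.] 1036 mid [ 0.622 -0.115  0.034] ext [0.089 0.075 0.041] zhi 0.055 top [ 0.605 -0.122  0.052]
scene dish_center 0.81 [167. 278.] 470 mid [0.449 0.096 0.034] ext [0.059 0.058 0.04 ] zhi 0.054 top [0.449 0.094 0.052]
scene dish_center 0.2 [224. 140.] 1834 mid [ 0.445 -0.282  0.006] ext [0.129 0.124 0.008] zhi 0.01 top [ 0.447 -0.283  0.008]
scene tube_center 0.7 [172. 375.] 362 mid [0.593
[... 1694 characters left out ...]
40. 301.] 1427 mid [0.449 0.112 0.007] ext [0.155 0.096 0.011] zhi 0.012 top [0.451 0.117 0.01 ]
side cork_mat 0.89 [152. 304.] 998 mid [ 0.445 -0.277  0.004] ext [0.127 0.132 0.009] zhi 0.008 top [ 0.443 -0.273  0.005]
side frame_grip 0.56 [307. 315.] 1275 mid [0.433 0.3   0.02 ] ext [0.074 0.138 0.031] zhi 0.035 top [0.438 0.351 0.034]
side frame_grip 0.3 [240. 301.] 1478 mid [0.449 0.11  0.006] ext [0.156 0.102 0.012] zhi 0.012 top [0.451 0.116 0.01 ]
side honey_jar 0.77 [219. 196.] 845 mid [0.687 0.088 0.034] ext [0.05  0.077 0.07 ] zhi 0.07 top [0.688 0.101 0.068]
side queen_cage 0.64 [146. 224.] 199 mid [ 0.678 -0.288  0.009] ext [0.031 0.078 0.019] zhi 0.019 top [ 0.678 -0.284  0.016]
```

```bash
cat >> h.py <<'E'
def pts(name,cams=("scene","side"),zr=None,data=None):
    out=[]
    for c in cams:
        im,d=data[c]; X=cloud(c,d); t=r.trace(c,name)
        if not t: continue
        m=cv2.erode(t[0]["mask"].astype(np.uint8),np.ones((2,2)))>0
        P=X[m&(d>0)]
        if zr: P=P[(P[:,2]>zr[0])&(P[:,2]<zr[1])]
        out.append(P)
    return np.vstack(out)
def circ(P,R):
    from scipy.optimize import least_squares
    h=cv2.convexHull(P[:,:2].astype(np.float32)).reshape(-1,2)
    s=least_squares(lambda c:np.hypot(*(h-c).T)-R,h.mean(0),loss="soft_l1",f_scale=.003); return s.x
def rect(P):
    c,s,a=cv2.minAreaRect((P[:,:2]*1000).astype(np.float32))
    if s[0]<s[1]: s=s[::-1]; a+=90
    return np.round(c,1),np.round(s,1),round((a+90)%180-90,1)   # mm, long axis angle
E
python3 - <<'E'
from h import *
D={c:r.capture(c) for c in("scene","side")}
print("round",circ(pts("round_board",zr=(.006,.015),data=D),.06))
for n in("square_board","long_board","cork_mat"): print(n,rect(pts(n,zr=(.003,.015),data=D)))
for c in D:
    print(c,"plane",rect(pts("plane_center",(c,),(.02,.06),D)),"low",rect(pts("plane_center",(c,),(.012,.038),D)))
    print(c,"dish",circ(pts("dish_center",(c,),(.035,.06),D),.031))
print("plane",rect(pts("plane_center",zr=(.015,.06),data=D)))
print("tube knob",circ(pts("tube_center",zr=(.07,.09),data=D),.0115),rect(pts("tube_center",zr=(.02,.06),data=D)))
s,_=D["scene"];save("v1",np.hstack([cv2.resize(s[120:320,90:430],(476,280)),cv2.resize(D["side"][0][110:350],(300,280))[:, :300]]))
E
```

```text
round [0.60474203 0.29414097]
square_board (array([ 622.6, -103.4]), array([122.9, 113. ]), -65.9)
long_board (array([450.4, 106.6]), array([157.5,  89.2]), 13.2)
cork_mat (array([ 444.5, -277.5]), array([149.5, 127.9]), -69.8)
scene plane (array([ 619. , -113.8]), array([104.7,  37.6]), 29.8) low (array([ 619.1, -113.8]), array([104.9,  37.7]), 30.2)
scene dish [0.44852081 0.09717443]
side plane (array([ 615.4, -107.1]), array([94.4, 38.4]), 29.6) low (array([ 615.8, -106.6]), array([106.5,  39.3]), 30.1)
side dish [0.44861309 0.1026109 ]
plane (array([ 617.6, -109.6]), array([106.5,  46.4]), 30.1)
tube knob [0.60785954 0.30007676] (array([610. , 300.8]), array([43.9, 32.6]), -65.3)
```

View pics/a.png

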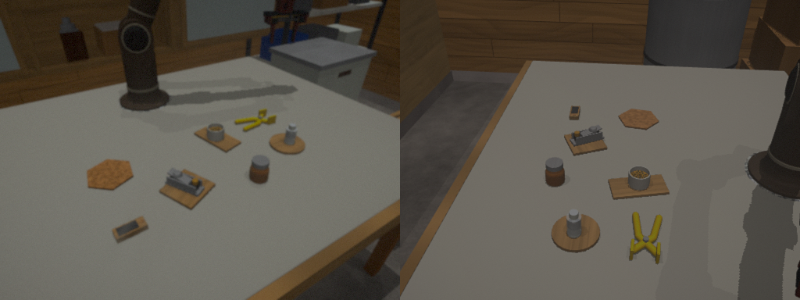

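Call:
drive_tool(
  delta_pos=[
    [30,-23,5],
    [60,-46,10],
    [90,-69,15],
    [120,-92,20],
    [150,-115,25],
  ],
  twist=[
    [0,0,0],
    [0,0,0],
    [0,0,0],
    [0,0,0],
    [0,0,0],
  ],
)

```text
time_s: 2.62
ee_pos: [0.3794, 0.4656, 0.248]
ee_rot: [0.583, 3.087, 0.0]
contact_force: [0.2, 0.4, 0.5]
opening: 1.003
```

Run:
```python
from h import *
o=r.get_obs(); print(o["time_s"],o["ee_pos"],Ro.from_rotvec(o["ee_rot"]).as_matrix().round(3),o["qpos"].round(2)); print(np.round(r.camera_info("wrist")["mount"],4), r.camera_info("wrist")["mtx"])
```

```text
2.6167 [0.37941717 0.46561429 0.24804861] [[-0.931  0.365  0.   ]
 [ 0.365  0.931  0.   ]
 [-0.     0.    -1.   ]] [-1.01  0.35  0.05  1.63 -0.02  1.16  0.25]
[[-2.000e-04 -9.574e-01 -2.889e-01  7.820e-02]
 [ 1.000e+00  0.000e+00 -6.000e-04 -5.000e-04]
 [ 6.000e-04 -2.889e-01  9.574e-01 -1.626e-01]
 [ 0.000e+00  0.000e+00  0.000e+00  1.000e+00]] [[304.17752842   0.         257.2706304 ]
 [  0.         304.17752842 188.75226839]
 [  0.           0.           1.        ]]
```

Call:
drive_tool(
  delta_pos=[
    [33,-24,-10],
    [66,-48,-20],
    [99,-72,-30],
    [132,-96,-40],
    [165,-120,-40],
  ],
  twist=[
    [0,0,0],
    [0,0,0],
    [0,0,0],
    [0,0,0],
    [0,0,0],
  ],
)

```text
time_s: 3.03
ee_pos: [0.5432, 0.3455, 0.2058]
ee_rot: [-0.582, -3.085, 0.003]
contact_force: [0.4, 0.4, -0.5]
opening: 0.995
```

Call:
drive_tool(
  delta_pos=[
    [31,-24,0],
    [62,-48,0],
    [62,-48,0],
    [62,-48,0],
  ],
  twist=[
    [0,0,0],
    [0,0,0],
    [0,0,0],
    [0,0,0],
  ],
)

```text
time_s: 3.37
ee_pos: [0.6069, 0.296, 0.2072]
ee_rot: [0.592, 3.085, -0.002]
contact_force: [-0.7, 0.6, 0.7]
opening: 1.002
```

```bash
cat >> h.py <<'E'
def wpts(name,o,im,d,zr):
    X=cloud("wrist",d,o); t=r.trace("wrist",name)
    if not t: print("none",name); return None
    m=t[0]["mask"]; P=X[m&(d>0)]; P=P[(P[:,2]>zr[0])&(P[:,2]<zr[1])]
    print(name,"p",round(float(t[0]["p"]),2),"loc",np.round(t[0]["location"]),"n",len(P),"z",np.percentile(P[:,2],[5,50,95]).round(4)); return P
def look():
    o=r.get_obs(); im,d=r.capture("wrist"); print("t",round(o["time_s"],2),"tcp",o["ee_pos"].round(4)); return o,im,d
E
python3 - <<'E'
from h import *
o,im,d=look(); save("w1",im)
P=wpts("round_board",o,im,d,(.003,.016)); print(circ(P,.06),rect(P))
P=wpts("tube_center",o,im,d,(.066,.09)); print(circ(P,.0115),rect(P))
P=wpts("tube_center",o,im,d,(.02,.09)); print(rect(P))
E
```

```text
t 3.37 tcp [0.6069 0.296  0.2072]
round_board p 0.81 loc [154. 246.] n 6304 z [0.0092 0.0105 0.0117]
[0.60474607 0.29212467] (array([604.5, 293.2]), array([118.1, 117.9]), 53.4)
tube_center p 0.75 loc [171. 263.] n 456 z [0.0685 0.0801 0.0814]
[0.60693232 0.30143525] (array([606.4, 301.9]), array([27.8, 26.3]), 63.2)
tube_center p 0.75 loc [171. 263.] n 1117 z [0.0339 0.065  0.0811]
(array([607.4, 298.4]), array([36.2, 34.5]), -21.1)
```

View pics/w1.png

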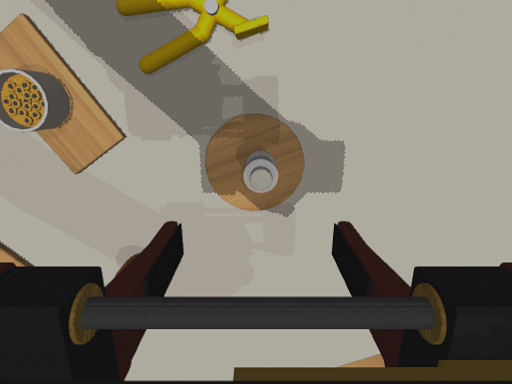

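Call:
drive_tool(
  delta_pos=[
    [0,3,-40],
    [0,3,-80],
    [0,3,-120],
    [0,3,-155],
    [0,3,-185],
  ],
  twist=[
    [0,0,0],
    [0,0,0],
    [0,0,0],
    [0,0,0],
    [0,0,0],
  ],
)

```text
time_s: 3.98
ee_pos: [0.6027, 0.3036, 0.0204]
ee_rot: [-0.579, -3.086, 0.001]
contact_force: [0.3, -1.1, -0.7]
opening: 1.001
```

Call:
drive_tool(
  delta_pos=[
    [0,0,0],
    [0,0,0],
    [0,0,0],
    [0,0,0],
    [0,0,0],
  ],
  twist=[
    [0,0,0],
    [0,0,0],
    [0,0,0],
    [0,0,0],
    [0,0,0],
  ],
  claw=30,
  squeeze=10,
)

```text
time_s: 4.4
ee_pos: [0.6062, 0.3031, 0.0254]
ee_rot: [0.583, 3.084, 0.004]
contact_force: [-0.2, 0.3, -0.3]
opening: 0.661
```

Call:
drive_tool(
  delta_pos=[
    [0,0,0],
    [0,0,0],
    [0,0,0],
    [0,0,0],
  ],
  twist=[
    [0,0,0],
    [0,0,0],
    [0,0,0],
    [0,0,0],
  ],
)

```text
time_s: 4.73
ee_pos: [0.6051, 0.3021, 0.0233]
ee_rot: [0.584, 3.086, 0.001]
contact_force: [-1.2, -0.7, 4.1]
opening: 0.407
```

Call:
drive_tool(
  delta_pos=[
    [0,0,10],
    [0,0,35],
    [0,0,70],
    [0,-10,100],
    [-5,-35,120],
  ],
  twist=[
    [0,0,0],
    [0,0,0],
    [0,0,0],
    [0,0,0],
    [0,0,0],
  ],
)

```text
time_s: 5.15
ee_pos: [0.6006, 0.2713, 0.1463]
ee_rot: [0.576, 3.086, 0.007]
contact_force: [0.8, -0.7, -0.6]
opening: 0.404
```

Call:
drive_tool(
  delta_pos=[
    [-10,-37,0],
    [-20,-74,0],
    [-30,-111,0],
    [-40,-148,0],
    [-50,-185,0],
  ],
  twist=[
    [0,0,0],
    [0,0,0],
    [0,0,0],
    [0,0,0],
    [0,0,0],
  ],
)

```text
time_s: 5.57
ee_pos: [0.5491, 0.0805, 0.1434]
ee_rot: [0.584, 3.086, 0.001]
contact_force: [1.2, -1.3, -1.2]
opening: 0.407
```

Call:
drive_tool(
  delta_pos=[
    [-10,-37,0],
    [-20,-74,0],
    [-30,-111,0],
    [-40,-148,0],
    [-50,-185,0],
  ],
  twist=[
    [0,0,0],
    [0,0,0],
    [0,0,0],
    [0,0,0],
    [0,0,0],
  ],
)

```text
time_s: 5.98
ee_pos: [0.4991, -0.1045, 0.1434]
ee_rot: [0.584, 3.086, 0.001]
contact_force: [1.1, -0.4, -0.0]
opening: 0.404
```

Call:
drive_tool(
  delta_pos=[
    [-12,-37,0],
    [-24,-74,0],
    [-36,-111,0],
    [-48,-145,0],
    [-56,-175,0],
  ],
  twist=[
    [0,0,0],
    [0,0,0],
    [0,0,0],
    [0,0,0],
    [0,0,0],
  ],
)

```text
time_s: 6.4
ee_pos: [0.4422, -0.2804, 0.1434]
ee_rot: [0.586, 3.086, -0.0]
contact_force: [-0.0, -0.1, -0.4]
opening: 0.403
```

Call:
drive_tool(
  delta_pos=[
    [0,0,0],
    [0,0,0],
  ],
  twist=[
    [0,0,0],
    [0,0,0],
  ],
)

```text
time_s: 6.57
ee_pos: [0.443, -0.2797, 0.1432]
ee_rot: [0.59, 3.085, -0.001]
contact_force: [0.8, 0.8, -0.8]
opening: 0.406
```

Run:
```python
from h import *
o,im,d=look(); save("w2",im); print(o["opening"],o["qpos"].round(2))
P=wpts("cork_mat",o,im,d,(.0,.012)); print(rect(P))
```

```text
t 6.57 tcp [ 0.443  -0.2797  0.1432]
0.4057110333350138 [ 0.23  0.33  0.3   1.95 -0.12  0.88  1.78]
cork_mat p 0.86 loc [170. 255.] n 12180 z [0.0053 0.0065 0.0076]
(array([ 437. , -280.5]), array([137.2, 132.4]), -7.9)
```

View pics/w2.png

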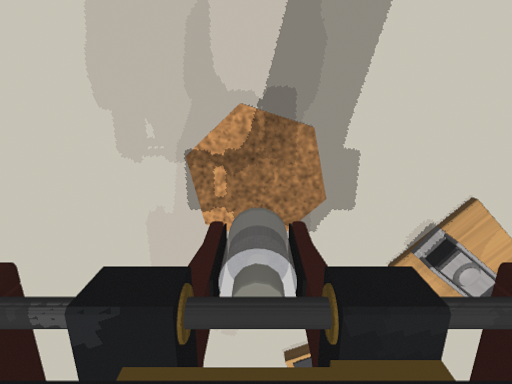

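Call:
drive_tool(
  delta_pos=[
    [1,1,-35],
    [2,1,-70],
    [2,1,-100],
    [2,1,-114],
    [2,1,-121],
  ],
  twist=[
    [0,0,0],
    [0,0,0],
    [0,0,0],
    [0,0,0],
    [0,0,0],
  ],
)

```text
time_s: 7.08
ee_pos: [0.4454, -0.2741, 0.0193]
ee_rot: [-0.578, -3.084, -0.003]
contact_force: [-0.7, 0.7, -0.2]
opening: 0.41
```

Call:
drive_tool(
  delta_pos=[
    [0,0,-1],
    [0,0,-2],
    [0,0,-3],
    [0,0,-3.5],
    [0,0,-3.5],
  ],
  twist=[
    [0,0,0],
    [0,0,0],
    [0,0,0],
    [0,0,0],
    [0,0,0],
  ],
)

```text
time_s: 7.5
ee_pos: [0.4465, -0.277, 0.019]
ee_rot: [0.583, 3.085, -0.0]
contact_force: [-0.5, -0.6, -0.6]
opening: 0.408
```

Call:
drive_tool(
  delta_pos=[
    [0,0,-0.5],
    [0,0,-1],
    [0,0,-1],
  ],
  twist=[
    [0,0,0],
    [0,0,0],
    [0,0,0],
  ],
)

```text
time_s: 7.75
ee_pos: [0.4467, -0.2772, 0.0186]
ee_rot: [0.583, 3.085, -0.0]
contact_force: [-2.2, 1.7, 11.0]
opening: 0.406
```

Run:
```python
from h import *
for i in range(6):
    o=r.get_obs(); print(o["ee_pos"].round(4),o["contact_force"].round(2)); r.capture("wrist")
```

```text
[ 0.4467 -0.2772  0.0186] [-2.16  1.68 10.98]
[ 0.4467 -0.2772  0.0185] [-2.17  1.87  9.99]
[ 0.4467 -0.2772  0.0185] [-0.76  0.79  8.74]
[ 0.4467 -0.2772  0.0185] [-1.26  1.93  9.24]
[ 0.4467 -0.2772  0.0185] [-1.18  0.68  9.49]
[ 0.4467 -0.2772  0.0185] [-2.29  1.15  9.68]
```

Call:
drive_tool(
  delta_pos=[
    [0,0,0.5],
    [0,0,0.5],
    [0,0,0.5],
    [0,0,0.5],
    [0,0,0.5],
  ],
  twist=[
    [0,0,0],
    [0,0,0],
    [0,0,0],
    [0,0,0],
    [0,0,0],
  ],
  claw=87.8,
)

```text
time_s: 8.47
ee_pos: [0.4458, -0.2769, 0.0176]
ee_rot: [-0.584, -3.087, 0.0]
contact_force: [-0.0, 0.2, 0.2]
opening: 0.747
```

Call:
drive_tool(
  delta_pos=[
    [0,0,0],
    [0,0,20],
    [0,0,60],
    [0,0,100],
    [0,0,140],
  ],
  twist=[
    [0,0,0],
    [0,0,0],
    [0,0,0],
    [0,0,0],
    [0,0,0],
  ],
)

```text
time_s: 8.88
ee_pos: [0.4451, -0.2767, 0.1589]
ee_rot: [-0.584, -3.085, -0.0]
contact_force: [1.4, -1.2, -0.8]
opening: 0.996
```

Call:
drive_tool(
  delta_pos=[
    [0,38,10],
    [0,76,20],
    [0,114,30],
    [0,152,40],
    [0,190,50],
  ],
  twist=[
    [0,0,0],
    [0,0,0],
    [0,0,0],
    [0,0,0],
    [0,0,0],
  ],
)

```text
time_s: 9.3
ee_pos: [0.4454, -0.0853, 0.2083]
ee_rot: [0.584, 3.086, 0.0]
contact_force: [0.4, 0.6, 0.0]
opening: 1.002
```

Call:
drive_tool(
  delta_pos=[
    [0,38,0],
    [0,76,0],
    [0,114,0],
    [0,152,0],
    [0,185,0],
  ],
  twist=[
    [0,0,0],
    [0,0,0],
    [0,0,0],
    [0,0,0],
    [0,0,0],
  ],
)

```text
time_s: 9.72
ee_pos: [0.4453, 0.1006, 0.2079]
ee_rot: [0.582, 3.087, 0.001]
contact_force: [0.9, 0.2, 0.6]
opening: 0.998
```

Call:
drive_tool(
  delta_pos=[
    [0,0,0],
    [0,0,0],
  ],
  twist=[
    [0,0,0],
    [0,0,0],
  ],
)

```text
time_s: 9.88
ee_pos: [0.4455, 0.0997, 0.2075]
ee_rot: [-0.577, -3.088, 0.0]
contact_force: [0.8, -0.7, -1.0]
opening: 1.0
```

Run:
```python
from h import *
o,im,d=look(); save("w3",im); print(o["opening"])
P=wpts("long_board",o,im,d,(.003,.015)); print(rect(P))
P=wpts("dish_center",o,im,d,(.044,.06)); print(circ(P,.031),rect(P))
im,d=r.capture("scene"); X=cloud("scene",d)
t=r.trace("scene","tube_center")[0]; P=X[t["mask"]&(d>0)]; print(t["p"],rect(P[P[:,2]>.02]),np.percentile(P[:,2],98))
save("v2",cv2.resize(im[120:320,90:430],(680,400)))
```

```text
t 9.88 tcp [0.4455 0.0997 0.2075]
1.0002193974936566
long_board p 0.62 loc [175. 261.] n 30 z [0.0094 0.0103 0.0115]
(array([457.2, 105.2]), array([74.1, 45.8]), -9.6)
dish_center p 0.9 loc [173. 257.] n 714 z [0.0449 0.0519 0.0533]
[0.44758302 0.09814346] (array([447.5,  97.8]), array([61. , 60.5]), -19.3)
0.56 (array([ 455. , -280.2]), array([34.9, 28.4]), 75.6) 0.07877176060045257
```

View pics/w3.png

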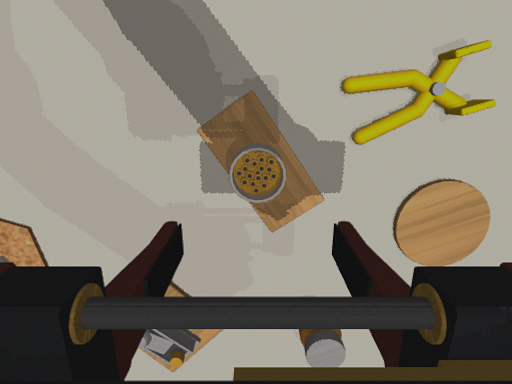

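View pics/v2.png

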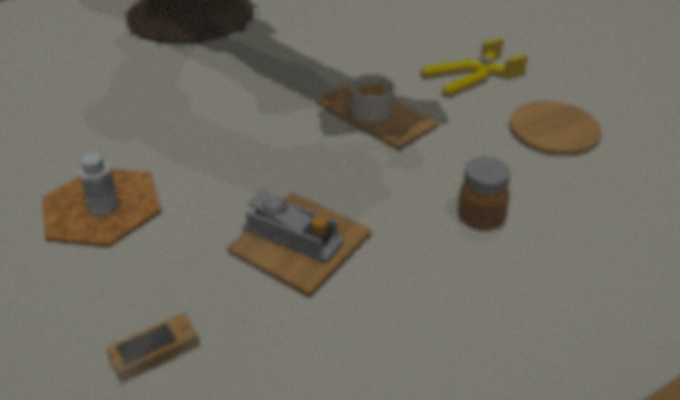

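Call:
drive_tool(
  delta_pos=[
    [2,-2,-40],
    [2,-2,-80],
    [2,-2,-120],
    [2,-2,-160],
    [2,-2,-189],
  ],
  twist=[
    [0,0,0],
    [0,0,0],
    [0,0,0],
    [0,0,0],
    [0,0,0],
  ],
)

```text
time_s: 10.55
ee_pos: [0.4469, 0.0946, 0.0162]
ee_rot: [-0.587, -3.085, 0.002]
contact_force: [0.7, 0.3, -0.3]
opening: 0.998
```

Call:
drive_tool(
  delta_pos=[
    [0,0,0],
    [0,0,0],
    [0,0,0],
    [0,0,0],
    [0,0,0],
  ],
  twist=[
    [0,0,0],
    [0,0,0],
    [0,0,0],
    [0,0,0],
    [0,0,0],
  ],
  claw=54,
  squeeze=15,
)

```text
time_s: 10.97
ee_pos: [0.4495, 0.0965, 0.0207]
ee_rot: [0.583, 3.083, 0.003]
contact_force: [0.9, -0.6, 4.4]
opening: 0.691
```

Call:
drive_tool(
  delta_pos=[
    [0,0,0],
    [0,0,0],
    [0,0,0],
  ],
  twist=[
    [0,0,0],
    [0,0,0],
    [0,0,0],
  ],
)

```text
time_s: 11.22
ee_pos: [0.4495, 0.0964, 0.0206]
ee_rot: [0.583, 3.083, 0.003]
contact_force: [-0.4, -0.5, 9.7]
opening: 0.693
```

Call:
drive_tool(
  delta_pos=[
    [0,0,8],
    [0,0,30],
    [0,0,60],
    [0,0,90],
    [0,0,110],
  ],
  twist=[
    [0,0,0],
    [0,0,0],
    [0,0,0],
    [0,0,0],
    [0,0,0],
  ],
)

```text
time_s: 11.63
ee_pos: [0.4484, 0.0962, 0.1321]
ee_rot: [0.584, 3.084, 0.002]
contact_force: [0.2, -0.4, -2.0]
opening: 0.695
```

Call:
drive_tool(
  delta_pos=[
    [15,19,0],
    [37,47,0],
    [60,76,0],
    [82,104,0],
    [104,132,0],
  ],
  twist=[
    [0,0,0],
    [0,0,0],
    [0,0,0],
    [0,0,0],
    [0,0,0],
  ],
)

```text
time_s: 12.05
ee_pos: [0.5526, 0.2295, 0.1301]
ee_rot: [0.584, 3.086, 0.001]
contact_force: [0.3, 0.3, -1.3]
opening: 0.69
```

Call:
drive_tool(
  delta_pos=[
    [22,28,0],
    [40,50,0],
    [51,64,0],
    [51,64,0],
    [51,64,0],
  ],
  twist=[
    [0,0,0],
    [0,0,0],
    [0,0,0],
    [0,0,0],
    [0,0,0],
  ],
)

```text
time_s: 12.47
ee_pos: [0.6024, 0.2928, 0.1289]
ee_rot: [-0.582, -3.087, 0.0]
contact_force: [-0.6, -1.0, -2.5]
opening: 0.691
```

Run:
```python
from h import *
o,im,d=look(); save("w4",im); print(o["opening"],o["contact_force"])
X=cloud("wrist",d,o)
t=r.trace("wrist","dish_center")
if t:
    P=X[t[0]["mask"]&(d>0)]; P=P[P[:,2]>np.percentile(P[:,2],97)-.007]; print("dish",t[0]["p"],circ(P,.031),np.percentile(P[:,2],[2,98]))
P=wpts("round_board",o,im,d,(.003,.016)); print(circ(P,.06),rect(P))
D={c:r.capture(c) for c in("scene","side")}
for c in D:
    print(c,"long",rect(pts("long_board",(c,),(.006,.014),D)))
P=pts("long_board",zr=(.006,.014),data=D);print(rect(P))
```

```text
t 12.47 tcp [0.6024 0.2928 0.1289]
0.6907662565479307 [-0.55742982 -0.98991644 -2.53777202]
dish 0.75 [0.59962655 0.29317633] [0.15432369 0.16156639]
round_board p 0.74 loc [162. 258.] n 7093 z [0.0093 0.0105 0.0116]
[0.60509519 0.29191168] (array([590.9, 298. ]), array([118.1,  87.9]), 68.1)
scene long (array([451.9, 102.8]), array([156.7,  80.3]), 14.1)
side long (array([449.3, 108.5]), array([158.7,  84.1]), 13.3)
(array([449.7, 106.5]), array([158.7,  88. ]), 13.3)
```

View pics/w4.png

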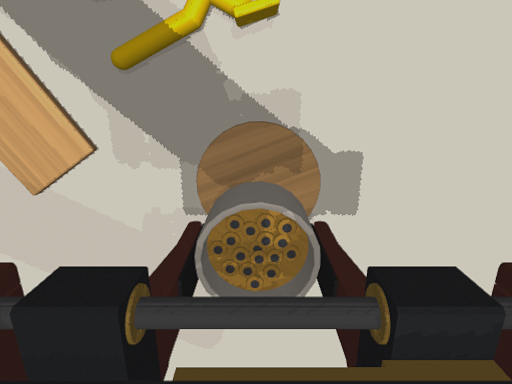

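Call:
drive_tool(
  delta_pos=[
    [2,0,-30],
    [4,0,-60],
    [4,0,-85],
    [4,0,-98],
    [4,0,-104],
  ],
  twist=[
    [0,0,0],
    [0,0,0],
    [0,0,0],
    [0,0,0],
    [0,0,0],
  ],
)

```text
time_s: 13.33
ee_pos: [0.6055, 0.2914, 0.0223]
ee_rot: [-0.583, -3.084, 0.004]
contact_force: [0.1, -1.1, -1.7]
opening: 0.69
```

Call:
drive_tool(
  delta_pos=[
    [0,0,-1],
    [0,0,-2],
    [0,0,-3],
    [0,0,-3],
    [0,0,-3],
  ],
  twist=[
    [0,0,0],
    [0,0,0],
    [0,0,0],
    [0,0,0],
    [0,0,0],
  ],
)

```text
time_s: 13.75
ee_pos: [0.6075, 0.2925, 0.0229]
ee_rot: [0.583, 3.086, 0.002]
contact_force: [-0.7, -0.5, -2.2]
opening: 0.697
```

Call:
drive_tool(
  delta_pos=[
    [0,0,-1],
    [0,0,-1.5],
    [0,0,-1.5],
    [0,0,-1.5],
  ],
  twist=[
    [0,0,0],
    [0,0,0],
    [0,0,0],
    [0,0,0],
  ],
)

```text
time_s: 14.08
ee_pos: [0.6071, 0.2923, 0.0208]
ee_rot: [0.584, 3.086, 0.001]
contact_force: [-0.6, -1.6, 3.1]
opening: 0.69
```

Call:
drive_tool(
  delta_pos=[
    [0,0,0.5],
    [0,0,0.5],
    [0,0,0.5],
    [0,0,0.5],
    [0,0,0.5],
  ],
  twist=[
    [0,0,0],
    [0,0,0],
    [0,0,0],
    [0,0,0],
    [0,0,0],
  ],
  claw=87.8,
)

```text
time_s: 14.5
ee_pos: [0.6068, 0.292, 0.0205]
ee_rot: [-0.584, -3.087, 0.0]
contact_force: [-0.9, 0.3, 0.3]
opening: 0.993
```

Call:
drive_tool(
  delta_pos=[
    [0,0,0],
    [0,0,0],
    [0,0,30],
    [0,0,70],
    [0,0,110],
  ],
  twist=[
    [0,0,0],
    [0,0,0],
    [0,0,0],
    [0,0,0],
    [0,0,0],
  ],
)

```text
time_s: 14.92
ee_pos: [0.6059, 0.2916, 0.1307]
ee_rot: [-0.583, -3.085, 0.003]
contact_force: [1.2, 1.0, 0.3]
opening: 1.0
```

Call:
drive_tool(
  delta_pos=[
    [0,-20,35],
    [0,-50,60],
    [0,-90,80],
    [0,-130,80],
    [0,-170,80],
  ],
  twist=[
    [0,0,5],
    [0,0,11],
    [0,0,17],
    [0,0,23],
    [0,0,29],
  ],
)

```text
time_s: 15.33
ee_pos: [0.6074, 0.121, 0.2128]
ee_rot: [-0.217, 3.13, 0.001]
contact_force: [0.8, 1.1, 0.3]
opening: 1.004
```

Call:
drive_tool(
  delta_pos=[
    [0,-40,0],
    [3,-80,0],
    [5,-120,0],
    [8,-160,0],
    [10,-200,0],
  ],
  twist=[
    [0,0,5],
    [0,0,10],
    [0,0,15],
    [0,0,20],
    [0,0,22],
  ],
)

```text
time_s: 15.75
ee_pos: [0.6167, -0.0799, 0.2109]
ee_rot: [-0.81, 3.035, -0.0]
contact_force: [0.8, -0.0, 0.3]
opening: 1.002
```

Call:
drive_tool(
  delta_pos=[
    [0,-30,0],
    [0,-30,0],
    [0,-30,0],
    [0,-30,0],
  ],
  twist=[
    [0,0,0],
    [0,0,0],
    [0,0,0],
    [0,0,0],
  ],
)

```text
time_s: 16.08
ee_pos: [0.6168, -0.107, 0.2106]
ee_rot: [-0.802, 3.037, 0.001]
contact_force: [-0.4, 1.4, -0.5]
opening: 1.0
```

Run:
```python
from h import *
o,im,d=look(); save("w5",im); print(o["opening"],o["qpos"].round(2)); y=Ro.from_rotvec(o["ee_rot"]).as_matrix()[:,1]; print("tool y deg",np.degrees(np.arctan2(y[1],y[0])),y.round(3))
P=wpts("plane_center",o,im,d,(.03,.06)); print(rect(P))
P=wpts("plane_center",o,im,d,(.015,.06)); print(rect(P))
P=wpts("square_board",o,im,d,(.004,.015)); print(rect(P))
im,d=r.capture("scene"); X=cloud("scene",d)
t=r.trace("scene","dish_center")[0]; P=X[t["mask"]&(d>0)]; print("dish",t["p"],circ(P[P[:,2]>.035],.031),np.percentile(P[:,2],98))
```

```text
t 16.08 tcp [ 0.6168 -0.107   0.2106]
1.0004780777657045 [ 0.14  0.42 -0.06  1.61  0.03  1.11  2.16]
tool y deg 119.58734561820805 [-0.494  0.87   0.001]
plane_center p 0.67 loc [160. 256.] n 2689 z [0.036  0.0409 0.0531]
(array([ 615.3, -113.9]), array([95.2, 38. ]), 29.9)
plane_center p 0.67 loc [160. 256.] n 3003 z [0.0184 0.0404 0.053 ]
(array([ 615.9, -113.6]), array([109.,  38.]), 29.8)
square_board p 0.63 loc [165. 273.] n 5579 z [0.0091 0.0104 0.0116]
(array([ 621.5, -107.3]), array([114.9, 114.8]), -66.1)
dish 0.9 [0.6050892  0.29069854] 0.05417632813941103
```

View pics/w5.png

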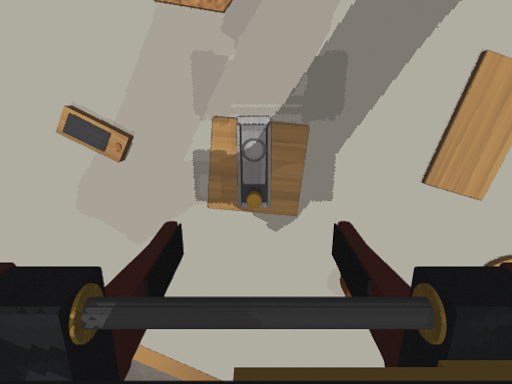

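Call:
drive_tool(
  delta_pos=[
    [-1,-6,-40],
    [-1,-6,-80],
    [-1,-6,-120],
    [-1,-6,-160],
    [-1,-6,-190],
  ],
  twist=[
    [0,0,0],
    [0,0,0],
    [0,0,0],
    [0,0,0],
    [0,0,0],
  ],
)

```text
time_s: 16.8
ee_pos: [0.6146, -0.1131, 0.0177]
ee_rot: [0.803, -3.035, -0.001]
contact_force: [-0.4, -0.1, 0.6]
opening: 0.998
```

Call:
drive_tool(
  delta_pos=[
    [0,0,0],
    [0,0,-2],
    [0,0,-4],
    [0,0,-4],
  ],
  twist=[
    [0,0,0],
    [0,0,0],
    [0,0,0],
    [0,0,0],
  ],
)

```text
time_s: 17.13
ee_pos: [0.6175, -0.1139, 0.0188]
ee_rot: [-0.802, 3.034, -0.002]
contact_force: [-0.1, 0.1, -0.1]
opening: 0.997
```

Call:
drive_tool(
  delta_pos=[
    [0,0,-2],
    [0,0,-4],
    [0,0,-4],
    [0,0,-4],
  ],
  twist=[
    [0,0,0],
    [0,0,0],
    [0,0,0],
    [0,0,0],
  ],
)

```text
time_s: 17.47
ee_pos: [0.6161, -0.114, 0.0132]
ee_rot: [-0.802, 3.037, -0.0]
contact_force: [-0.3, 0.0, -0.9]
opening: 0.995
```

Call:
drive_tool(
  delta_pos=[
    [0,0,0],
    [0,0,0],
    [0,0,0],
    [0,0,0],
    [0,0,0],
  ],
  twist=[
    [0,0,0],
    [0,0,0],
    [0,0,0],
    [0,0,0],
    [0,0,0],
  ],
  claw=32,
  squeeze=35,
)

```text
time_s: 17.88
ee_pos: [0.6158, -0.1139, 0.0126]
ee_rot: [0.802, -3.037, -0.0]
contact_force: [0.3, -0.9, 0.9]
opening: 0.663
```

Call:
drive_tool(
  delta_pos=[
    [0,0,0],
    [0,0,0],
    [0,0,0],
    [0,0,0],
  ],
  twist=[
    [0,0,0],
    [0,0,0],
    [0,0,0],
    [0,0,0],
  ],
)

```text
time_s: 18.22
ee_pos: [0.6157, -0.1137, 0.0126]
ee_rot: [0.802, -3.037, -0.0]
contact_force: [-1.0, 0.2, 0.3]
opening: 0.432
```

Call:
drive_tool(
  delta_pos=[
    [0,0,8],
    [0,0,30],
    [0,0,60],
    [0,0,90],
    [0,0,120],
  ],
  twist=[
    [0,0,0],
    [0,0,0],
    [0,0,0],
    [0,0,0],
    [0,0,0],
  ],
)

```text
time_s: 18.63
ee_pos: [0.6152, -0.1139, 0.1339]
ee_rot: [0.802, -3.036, -0.001]
contact_force: [1.3, -0.4, -3.7]
opening: 0.432
```

Call:
drive_tool(
  delta_pos=[
    [-12,16,0],
    [-32,42,0],
    [-54,71,0],
    [-76,100,0],
    [-98,129,0],
  ],
  twist=[
    [0,0,-2],
    [0,0,-5],
    [0,0,-9],
    [0,0,-13],
    [0,0,-16],
  ],
)

```text
time_s: 19.05
ee_pos: [0.5164, 0.0159, 0.1329]
ee_rot: [0.365, -3.12, -0.0]
contact_force: [0.4, 1.7, -3.2]
opening: 0.432
```

Call:
drive_tool(
  delta_pos=[
    [-22,29,0],
    [-44,58,0],
    [-60,80,0],
    [-68,90,0],
    [-68,90,0],
  ],
  twist=[
    [0,0,0],
    [0,0,0],
    [0,0,0],
    [0,0,0],
    [0,0,0],
  ],
)

```text
time_s: 19.47
ee_pos: [0.4476, 0.1079, 0.133]
ee_rot: [0.379, -3.118, -0.001]
contact_force: [-0.5, -0.3, -3.6]
opening: 0.428
```

Call:
drive_tool(
  delta_pos=[
    [0,0,0],
    [0,0,0],
  ],
  twist=[
    [0,0,0],
    [0,0,0],
  ],
)

```text
time_s: 19.63
ee_pos: [0.4504, 0.1043, 0.1329]
ee_rot: [-0.37, 3.119, -0.001]
contact_force: [-0.1, 0.0, -2.8]
opening: 0.431
```

Run:
```python
from h import *
o,im,d=look(); save("w6",im); print(o["opening"],o["contact_force"]); y=Ro.from_rotvec(o["ee_rot"]).as_matrix()[:,1]; print("tool y deg",np.degrees(np.arctan2(y[1],y[0])))
X=cloud("wrist",d,o)
P=wpts("long_board",o,im,d,(.004,.015)); print(rect(P))
P=wpts("plane_center",o,im,d,(.1,.2)); print(rect(P))
```

```text
t 19.63 tcp [0.4504 0.1043 0.1329]
0.43054528240947737 [-0.12205367  0.03770531 -2.80870584]
tool y deg 103.53930990718405
long_board p 0.79 loc [120. 261.] n 4648 z [0.0091 0.0104 0.0115]
(array([404.9,  93.9]), array([80. , 69.4]), -76.6)
plane_center p 0.57 loc [225. 257.] n 12312 z [0.1385 0.1613 0.1736]
(array([447.9, 102.6]), array([102.9,  38. ]), 13.6)
```

View pics/w6.png

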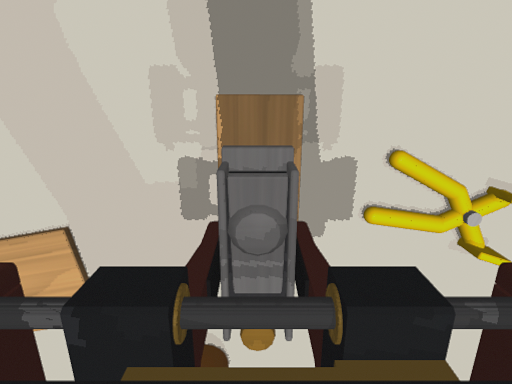

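Call:
drive_tool(
  delta_pos=[
    [-1,0,-30],
    [-1,0,-65],
    [-1,0,-95],
    [-1,0,-109],
    [-1,0,-116],
  ],
  twist=[
    [0,0,0],
    [0,0,0],
    [0,0,0],
    [0,0,0],
    [0,0,0],
  ],
)

```text
time_s: 20.2
ee_pos: [0.4478, 0.104, 0.0143]
ee_rot: [0.369, -3.116, 0.001]
contact_force: [-0.1, 0.3, -2.7]
opening: 0.429
```

Call:
drive_tool(
  delta_pos=[
    [0,0,-1],
    [0,0,-2],
    [0,0,-3],
    [0,0,-3],
    [0,0,-3],
  ],
  twist=[
    [0,0,0],
    [0,0,0],
    [0,0,0],
    [0,0,0],
    [0,0,0],
  ],
)

```text
time_s: 20.62
ee_pos: [0.4496, 0.1053, 0.0146]
ee_rot: [-0.371, 3.118, 0.001]
contact_force: [0.8, 0.2, -3.2]
opening: 0.43
```

Call:
drive_tool(
  delta_pos=[
    [0,0,-1],
    [0,0,-1.5],
    [0,0,-1.5],
    [0,0,-1.5],
  ],
  twist=[
    [0,0,0],
    [0,0,0],
    [0,0,0],
    [0,0,0],
  ],
)

```text
time_s: 20.95
ee_pos: [0.4492, 0.1052, 0.0125]
ee_rot: [-0.371, 3.119, 0.0]
contact_force: [-0.8, 0.4, 2.2]
opening: 0.431
```

Call:
drive_tool(
  delta_pos=[
    [0,0,0.3],
    [0,0,0.3],
    [0,0,0.3],
    [0,0,0.3],
    [0,0,0.3],
  ],
  twist=[
    [0,0,0],
    [0,0,0],
    [0,0,0],
    [0,0,0],
    [0,0,0],
  ],
  claw=87.8,
)

```text
time_s: 21.37
ee_pos: [0.4488, 0.1052, 0.0125]
ee_rot: [0.372, -3.12, -0.0]
contact_force: [-0.5, 0.2, -0.2]
opening: 0.769
```

Call:
drive_tool(
  delta_pos=[
    [0,0,0],
    [0,0,0],
    [0,0,30],
    [0,0,70],
    [0,0,110],
  ],
  twist=[
    [0,0,0],
    [0,0,0],
    [0,0,0],
    [0,0,0],
    [0,0,0],
  ],
)

```text
time_s: 21.78
ee_pos: [0.4477, 0.1048, 0.123]
ee_rot: [0.371, -3.116, 0.001]
contact_force: [1.2, 0.4, 0.0]
opening: 0.997
```

Call:
drive_tool(
  delta_pos=[
    [0,-20,35],
    [0,-50,60],
    [0,-90,80],
    [0,-130,80],
    [0,-170,80],
  ],
  twist=[
    [0,0,-5],
    [0,0,-11],
    [0,0,-17],
    [0,0,-23],
    [0,0,-29],
  ],
)

```text
time_s: 22.2
ee_pos: [0.4495, -0.0664, 0.2044]
ee_rot: [0.427, 3.108, 0.001]
contact_force: [0.8, 0.3, -0.8]
opening: 1.0
```

Call:
drive_tool(
  delta_pos=[
    [0,-40,0],
    [0,-80,0],
    [0,-120,0],
    [-2,-160,0],
    [-3,-195,0],
  ],
  twist=[
    [0,0,-3],
    [0,0,-6],
    [0,0,-6],
    [0,0,-6],
    [0,0,-6],
  ],
)

```text
time_s: 22.62
ee_pos: [0.445, -0.2625, 0.2026]
ee_rot: [0.585, 3.086, -0.001]
contact_force: [1.2, 0.6, 0.2]
opening: 1.001
```

Call:
drive_tool(
  delta_pos=[
    [0,-17,0],
    [0,-17,0],
    [0,-17,0],
  ],
  twist=[
    [0,0,0],
    [0,0,0],
    [0,0,0],
  ],
)

```text
time_s: 22.87
ee_pos: [0.4453, -0.2775, 0.2021]
ee_rot: [-0.587, -3.085, -0.0]
contact_force: [-0.4, 1.5, -0.4]
opening: 1.002
```

Run:
```python
from h import *
o,im,d=look(); save("w7",im); print(o["opening"])
P=wpts("tube_center",o,im,d,(.06,.09)); print(circ(P,.0115),rect(P))
P=wpts("tube_center",o,im,d,(.015,.09)); print(rect(P))
D={c:r.capture(c) for c in("scene","side")}
for c in D: print(c,"plane",rect(pts("plane_center",(c,),(.012,.06),D)),np.percentile(pts("plane_center",(c,),(.012,.06),D)[:,2],98),"square",rect(pts("square_board",(c,),(.006,.014),D)))
save("v3",cv2.resize(D["scene"][0][120:320,90:430],(680,400)))
```

```text
t 22.87 tcp [ 0.4453 -0.2775  0.2021]
1.0022535048427712
tube_center p 0.74 loc [175. 262.] n 805 z [0.0602 0.0715 0.0773]
[ 0.44985302 -0.27885446] (array([ 449.3, -279. ]), array([35.3, 34.7]), 69.4)
tube_center p 0.74 loc [175. 262.] n 1137 z [0.0283 0.061  0.0772]
(array([ 449.1, -278.9]), array([35.6, 35.3]), -20.8)
scene plane (array([455.4, 104.4]), array([100.9,  39.7]), 13.9) 0.05436426407266909 square (array([ 623.1, -107.3]), array([115.2, 114.1]), -66.6)
side plane (array([449.9, 108.9]), array([110.1,  41.1]), 13.9) 0.0524212476935013 square (array([ 620.5, -100.4]), array([116.1, 116. ]), 23.5)
```

View pics/v3.png

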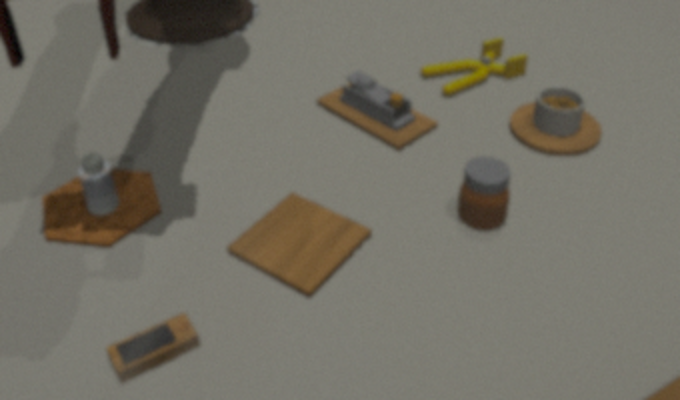

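Call:
drive_tool(
  delta_pos=[
    [3,-1,-40],
    [3,-1,-80],
    [3,-1,-120],
    [3,-1,-155],
    [3,-1,-183],
  ],
  twist=[
    [0,0,0],
    [0,0,0],
    [0,0,0],
    [0,0,0],
    [0,0,0],
  ],
)

```text
time_s: 23.83
ee_pos: [0.448, -0.2773, 0.017]
ee_rot: [-0.583, -3.085, -0.001]
contact_force: [-0.2, -0.1, 0.4]
opening: 1.001
```

Call:
drive_tool(
  delta_pos=[
    [0,0,0],
    [0,0,0],
    [0,0,0],
    [0,0,0],
    [0,0,0],
  ],
  twist=[
    [0,0,0],
    [0,0,0],
    [0,0,0],
    [0,0,0],
    [0,0,0],
  ],
  claw=30,
  squeeze=10,
)

```text
time_s: 24.25
ee_pos: [0.4501, -0.2786, 0.0215]
ee_rot: [0.583, 3.084, -0.001]
contact_force: [0.6, -0.3, -0.3]
opening: 0.659
```

Call:
drive_tool(
  delta_pos=[
    [0,0,0],
    [0,0,0],
    [0,0,0],
    [0,0,0],
    [0,0,0],
  ],
  twist=[
    [0,0,0],
    [0,0,0],
    [0,0,0],
    [0,0,0],
    [0,0,0],
  ],
)

```text
time_s: 24.67
ee_pos: [0.4492, -0.278, 0.02]
ee_rot: [0.584, 3.086, -0.0]
contact_force: [-0.7, -0.1, 6.9]
opening: 0.406
```

Call:
drive_tool(
  delta_pos=[
    [0,0,10],
    [0,0,35],
    [0,0,65],
    [0,0,90],
    [0,0,110],
  ],
  twist=[
    [0,0,0],
    [0,0,0],
    [0,0,0],
    [0,0,0],
    [0,0,0],
  ],
)

```text
time_s: 25.08
ee_pos: [0.449, -0.2782, 0.1319]
ee_rot: [0.584, 3.086, -0.001]
contact_force: [0.8, -0.2, -0.8]
opening: 0.406
```

Call:
drive_tool(
  delta_pos=[
    [12,12,0],
    [37,37,0],
    [62,62,0],
    [87,87,0],
    [112,112,0],
  ],
  twist=[
    [0,0,0],
    [0,0,0],
    [0,0,0],
    [0,0,0],
    [0,0,0],
  ],
)

```text
time_s: 25.5
ee_pos: [0.5616, -0.1647, 0.1302]
ee_rot: [0.585, 3.086, -0.0]
contact_force: [0.0, 0.1, 0.3]
opening: 0.409
```

Call:
drive_tool(
  delta_pos=[
    [25,25,0],
    [48,48,0],
    [60,59,0],
    [60,59,0],
    [60,59,0],
  ],
  twist=[
    [0,0,0],
    [0,0,0],
    [0,0,0],
    [0,0,0],
    [0,0,0],
  ],
)

```text
time_s: 25.92
ee_pos: [0.6208, -0.1061, 0.1293]
ee_rot: [-0.581, -3.087, 0.001]
contact_force: [-0.3, -0.9, -0.6]
opening: 0.41
```

Run:
```python
from h import *
o,im,d=look(); save("w8",im); print(o["opening"])
P=wpts("square_board",o,im,d,(.004,.015)); print(rect(P))
P=wpts("tube_center",o,im,d,(.1,.25)); print(rect(P))
```

```text
t 25.92 tcp [ 0.6208 -0.1061  0.1293]
0.41002030822146346
square_board p 0.95 loc [170. 258.] n 11331 z [0.0093 0.0105 0.0116]
(array([ 622. , -106.9]), array([115.1, 114.9]), 23.9)
none tube_centerTraceback (most recent call last):
  File "<stdin>", line 4, in <module>
  File "h.py", line 27, in rect
    c,s,a=cv2.minAreaRect((P[:,:2]*1000).astype(np.float32))
                           ~^^^^^^
TypeError: 'NoneType' object is not subscriptable
```

View pics/w8.png

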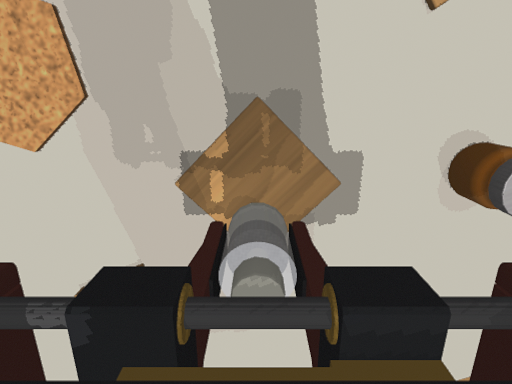

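Tube held upright (base about (215,258)), centred on the square board's diagonal (corners (100,258), (183,176), (183,340)). Lowering.

Call:
drive_tool(
  delta_pos=[
    [1,-1,-30],
    [1,-1,-60],
    [1,-1,-85],
    [1,-1,-96],
    [1,-1,-102],
  ],
  twist=[
    [0,0,0],
    [0,0,0],
    [0,0,0],
    [0,0,0],
    [0,0,0],
  ],
)

```text
time_s: 26.48
ee_pos: [0.6202, -0.109, 0.026]
ee_rot: [-0.586, -3.084, 0.001]
contact_force: [0.4, -0.2, -0.8]
opening: 0.412
```

Call:
drive_tool(
  delta_pos=[
    [0,0,-1],
    [0,0,-2],
    [0,0,-3],
    [0,0,-3],
    [0,0,-3],
  ],
  twist=[
    [0,0,0],
    [0,0,0],
    [0,0,0],
    [0,0,0],
    [0,0,0],
  ],
)

```text
time_s: 26.9
ee_pos: [0.6225, -0.1079, 0.0255]
ee_rot: [0.583, 3.085, 0.0]
contact_force: [0.1, 0.7, -0.1]
opening: 0.411
```

Call:
drive_tool(
  delta_pos=[
    [0,0,-0.6],
    [0,0,-1.2],
    [0,0,-1.2],
    [0,0,-1.2],
  ],
  twist=[
    [0,0,0],
    [0,0,0],
    [0,0,0],
    [0,0,0],
  ],
)

```text
time_s: 27.23
ee_pos: [0.6222, -0.1079, 0.0241]
ee_rot: [0.583, 3.086, 0.0]
contact_force: [-1.0, -0.0, 5.8]
opening: 0.41
```

Call:
drive_tool(
  delta_pos=[
    [0,0,0.5],
    [0,0,0.5],
    [0,0,0.5],
    [0,0,0.5],
    [0,0,0.5],
  ],
  twist=[
    [0,0,0],
    [0,0,0],
    [0,0,0],
    [0,0,0],
    [0,0,0],
  ],
  claw=87.8,
)

```text
time_s: 27.65
ee_pos: [0.6217, -0.1079, 0.0236]
ee_rot: [-0.584, -3.087, 0.0]
contact_force: [0.1, 0.1, -0.0]
opening: 0.745
```

Call:
drive_tool(
  delta_pos=[
    [0,0,0],
    [0,0,0],
    [0,0,30],
    [0,0,70],
    [0,0,110],
  ],
  twist=[
    [0,0,0],
    [0,0,0],
    [0,0,0],
    [0,0,0],
    [0,0,0],
  ],
)

```text
time_s: 28.07
ee_pos: [0.6208, -0.1078, 0.1339]
ee_rot: [-0.583, -3.084, 0.001]
contact_force: [1.7, -0.3, 0.7]
opening: 0.997
```

Call:
drive_tool(
  delta_pos=[
    [0,0,40],
    [0,0,75],
    [0,0,75],
    [0,0,75],
  ],
  twist=[
    [0,0,0],
    [0,0,0],
    [0,0,0],
    [0,0,0],
  ],
)

```text
time_s: 28.4
ee_pos: [0.6231, -0.1081, 0.2113]
ee_rot: [0.583, 3.082, 0.001]
contact_force: [-0.8, -0.2, -0.8]
opening: 1.0
```

Run:
```python
from h import *
o,im,d=look(); save("w9",im)
P=wpts("tube_center",o,im,d,(.02,.09)); print(rect(P))
P=wpts("square_board",o,im,d,(.004,.015)); print(rect(P))
for n,z in(("plane_center",(.012,.06)),("dish_center",(.03,.06)),("long_board",(.004,.015)),("round_board",(.004,.015)),("honey_jar",(.0,.1)),("queen_cage",(.0,.1))):
    P=wpts(n,o,im,d,z)
    if P is not None and len(P)>9: print(rect(P))
save("v4",np.hstack([cv2.resize(im,(400,300)),cv2.resize(r.capture("side")[0],(400,300))]))
```

```text
t 28.4 tcp [ 0.6231 -0.1081  0.2113]
tube_center p 0.55 loc [170. 261.] n 1101 z [0.0333 0.065  0.0812]
(array([ 622.6, -108.2]), array([35.8, 34.7]), -21.6)
square_board p 0.98 loc [150. 263.] n 7561 z [0.0091 0.0105 0.0117]
(array([ 622. , -106.9]), array([115.2, 115. ]), 23.9)
none plane_center
none dish_center
long_board p 0.78 loc [  8. 400.] n 693 z [0.0068 0.0101 0.0115]
(array([526.6,  94.6]), array([48.4, 23.6]), 67.0)
none round_board
honey_jar p 0.66 loc [156. 450.] n 3402 z [0.014  0.0671 0.0693]
(array([686.5,  93. ]), array([51.9, 51.8]), -78.4)
queen_cage p 0.76 loc [253. 131.] n 555 z [0.0078 0.017  0.019 ]
(array([ 675., -300.]), array([64. , 24.9]), -87.6)
```

View pics/v4.png

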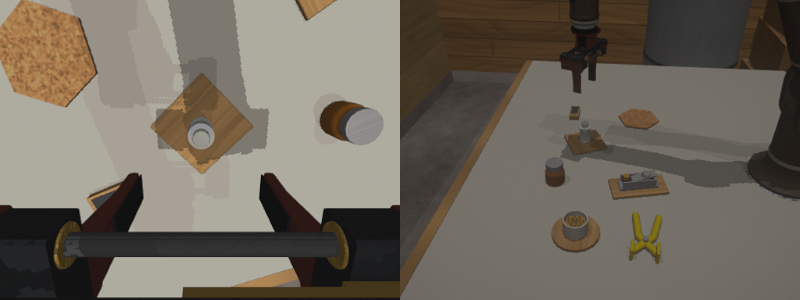

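The pictures show all three things standing centred on the right boards: tube (585,132), plane (638,180) and dish (575,225) in the side view. The gripper is clear of everything.

```bash
python3 -c "
from station import r
print(r.finish_job())"
```

```text
the job is handed in; nothing more can be done
None
```

The swap is done and handed in at about 28.5 s. I rested the tube on the cork mat, moved the dish to the round board and the plane to the long board, then stood the tube on the square board.

What the last checks showed:

| Thing | Board | Distance from centre | Other |
|---|---|---|---|
| Tube | Square | about 1.5 mm (wrist camera) | top at 81 mm, upright |
| Dish | Round | about 1–2 mm (scene camera; board centre from wrist) | rim at about 54 mm, looks level |
| Plane | Long | about 1 mm (from where the gripper set it down) | 13.9° against the board's 13.4° |

- **Disagreement:** the scene and side cameras differed from each other by 4–7 mm. They put the plane up to about 7 mm from the wrist camera's board centre, still inside the 15 mm limit. I went by the wrist camera.
- **Not re-measured:** the plane and dish were out of the wrist camera's view at the end. In the final side picture both look centred on their boards.
- **Bystanders:** the honey jar and queen cage read about where they started, though the final wrist view showed the cage only in part. I checked the frame grip by eye in the side picture only.

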